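# Find the soft foot of the ultrasonic cleaner and tag it

## Robot

A 6-joint arm with a two-finger parallel gripper is mounted at the origin on the work surface. World frame = base frame: x ahead of the robot, y to its left, z up, the work surface at z = 0. Lengths are in m, angles in rad, forces in N, time in s.
With the tool pointing down it reaches from about 0.325 to 0.9 m from the base axis. Payload 6.1 kg.
Tool frame: the origin (TCP) lies midway between the tips of the shut fingers; the grasp point (between the pads) lies 19 mm behind it; x points along the fingers, y is the direction in which the jaws open and shut, and the axes are right-handed (so a half turn about x gives the same grasp; the last joint's range is limited). The gripper opens to 85 mm and grips with 20 to 120 N. Pads are 22 mm wide; open, the fingers measure 114 mm over their backs; the gripper's body (76 mm by 85 mm) begins 54 mm behind the grasp point. The pads swing forward as they close: fully open they stand 13 mm farther back than shut.
Start: joints at [1.128, 0.22, 1.526, -0, 1.395, -0.126], TCP at [0.195, 0.594, 0.197] pointing down, gripper open.
Joint ranges: [-2.98, 2.98], [-0.91, 2.08], [0.09, 2.57], [-1.24, 4.39], [0.2, 2.65], [-2.68, 2.68]. Speed limits (rad/s): [2.57, 2.57, 3.01, 3.14, 3.14, 3.14].

## Interface

Orientations are given as [roll, pitch, yaw] about the fixed x, y, z axes, in that order (R = Rz(yaw) Ry(pitch) Rx(roll)).
In Python, from plant import movep, move_l, set_joints, gripper_to, hold, inverse_kinematics, observe, get_image, get_calibration, Unreachable, job_done gives the robot as it stands. Calls block until the motion is done:
- movep(position, orientation): joint-space move of the TCP to a pose.
- move_l(position, feed=0.15, rotation=None, max_force=None): straight line of the TCP; rotation=None keeps the orientation; feed is the mean speed in m/s. With max_force (N) it stops when the force on the tool has changed by that much, and returns True; else False.
- set_joints(angles): joint-space move.
- gripper_to(opening, f_grip=None): finger opening in m; f_grip is the grip in N (None keeps the last); returns when the fingers have stopped.
- hold(seconds).
- inverse_kinematics(position, orientation): joint angles nearest the present ones, or None.
- observe(): the state.
- get_image(name): name is "scene" or "top"; returns (picture, depth): 384x512x3 uint8, red, green, blue; 384x512 float32, m along the optical axis (not along the pixel's ray), 0 where there is no reading.
- get_calibration(name): a dict with "intrinsics" (3x3 intrinsics, pixels), "world_from_camera" (4x4, takes a point from camera to world coordinates). Camera axes: x right, y down, z forward; pixel columns grow to the right and rows downward; lengths in m; the calibration is good to about 2 mm. A picture is of the moment at which its call begins. get_calibration takes no time and is no camera call.
A pose or a line that the arm cannot do raises Unreachable and nothing moves.
- job_done(): hands the job in, once; it reports no verdict.
The state is a dict: "time_s": time; "q": joint angles; "joint_velocities": joint speeds; "joint_torque": joint torques, N m; "eef_pos": TCP position; "tcp_rot": TCP orientation; "ft_force": force on the tool from outside, world axes, zero at the start; "torque": the same for the moment, N m; "opening": finger opening in m.
Only numpy, scipy, OpenCV 4.12 (cv2) and the standard library are available. Lean on these libraries where they do the work, as an engineer would, in place of code of your own. Each camera call takes 0.05 s, during which the arm holds its last target. There are 200 camera calls.

## Task

One of the three spring feet on the check plate has gone soft. With closed fingers press their round rubber pads in turn, from the robot's left to its right, each at least half-way down, then push the white tag of the softest foot fully down and leave the other two tags up. Pick nothing up, leave everything else standing where it is, and finish clear of everything.

Things in the scene. Friction and masses are not known exactly. Their poses are not given: they have to be found in the camera images.
- stand: Flat aluminium check plate fixed to the bench, 190 mm (its x) by 360 mm (its y) by 12 mm thick. Origin: centre of its underside, on the bench. The three feet stand on it in a row along its y axis, at y = +110, 0 and -110 mm; +y is the left end as the robot sees it.
- foot_left: The spring foot at the left end of the plate (plate's y = 110 mm), one of three that look alike: a 130 x 66 x 10 mm steel sole fixed on the plate (axes parallel to the plate's), with the sprung pad 32 mm towards its +x and its tag 36 mm towards its -x (robot side). Origin: centre of the sole's underside, 12 mm above the bench.
- pad_left_top (a point): Centre of the top of the round black rubber pad (40 mm across) on foot_left; 66 mm above the bench when free. Moves with the pad.
- pad_left (a joint): How far that pad is pressed down, m: 0 free, 0.012 at its stop; it springs back. Pressing half-way (6 mm) takes about 5.5 N on the softest foot, 9 N on the next and 12.5 N on the firmest; each further mm adds 0.6 N. Springs are alike, but a ballast hidden inside bears down on each pad against its spring; the heaviest makes the softest. Which is where changes.
- tag_left_top (a point): Centre of the top of foot_left's tag: a white upright plastic tab, 12 mm (foot's x) by 26 mm (foot's y), standing 16 mm proud of a grey guide block of 30 x 38 mm; the tab's top is 62 mm above the bench when up. Moves with the tab.
- tag_left (a joint): How far that tag has been pushed down, m: 0 up, 0.014 at its stop (2 mm still showing above the block). Slides with about 3 N of friction and stays where it is left.
- foot_mid: The spring foot at the middle of the plate (plate's y = 0 mm), one of three that look alike: a 130 x 66 x 10 mm steel sole fixed on the plate (axes parallel to the plate's), with the sprung pad 32 mm towards its +x and its tag 36 mm towards its -x (robot side). Origin: centre of the sole's underside, 12 mm above the bench.
- pad_mid_top (a point): Centre of the top of the round black rubber pad (40 mm across) on foot_mid; 66 mm above the bench when free. Moves with the pad.
- pad_mid (a joint): How far that pad is pressed down, m: 0 free, 0.012 at its stop; it springs back. Pressing half-way (6 mm) takes about 5.5 N on the softest foot, 9 N on the next and 12.5 N on the firmest; each further mm adds 0.6 N. Springs are alike, but a ballast hidden inside bears down on each pad against its spring; the heaviest makes the softest. Which is where changes.
- tag_mid_top (a point): Centre of the top of foot_mid's tag: a white upright plastic tab, 12 mm (foot's x) by 26 mm (foot's y), standing 16 mm proud of a grey guide block of 30 x 38 mm; the tab's top is 62 mm above the bench when up. Moves with the tab.
- tag_mid (a joint): How far that tag has been pushed down, m: 0 up, 0.014 at its stop (2 mm still showing above the block). Slides with about 3 N of friction and stays where it is left.
- foot_right: The spring foot at the right end of the plate (plate's y = -110 mm), one of three that look alike: a 130 x 66 x 10 mm steel sole fixed on the plate (axes parallel to the plate's), with the sprung pad 32 mm towards its +x and its tag 36 mm towards its -x (robot side). Origin: centre of the sole's underside, 12 mm above the bench.
- pad_right_top (a point): Centre of the top of the round black rubber pad (40 mm across) on foot_right; 66 mm above the bench when free. Moves with the pad.
- pad_right (a joint): How far that pad is pressed down, m: 0 free, 0.012 at its stop; it springs back. Pressing half-way (6 mm) takes about 5.5 N on the softest foot, 9 N on the next and 12.5 N on the firmest; each further mm adds 0.6 N. Springs are alike, but a ballast hidden inside bears down on each pad against its spring; the heaviest makes the softest. Which is where changes.
- tag_right_top (a point): Centre of the top of foot_right's tag: a white upright plastic tab, 12 mm (foot's x) by 26 mm (foot's y), standing 16 mm proud of a grey guide block of 30 x 38 mm; the tab's top is 62 mm above the bench when up. Moves with the tab.
- tag_right (a joint): How far that tag has been pushed down, m: 0 up, 0.014 at its stop (2 mm still showing above the block). Slides with about 3 N of friction and stays where it is left.
- vial_a: Loose amber glass vial, 24 mm across and 55 mm tall, standing on the plate in a gap between two feet. Origin: centre of its underside. To be left alone.
- vial_b: Loose amber glass vial, 24 mm across and 55 mm tall, standing on the plate in a gap between two feet. Origin: centre of its underside. To be left alone.
- jar: Loose amber jar, 60 mm across, 75 mm tall, on the bench beyond the plate. Origin: centre of its underside. To be left alone.
- beaker: Loose glass beaker, 66 mm across, 80 mm tall, on the bench beyond the plate. Origin: centre of its underside. To be left alone.
- wrench: Loose wrench, 150 mm long, lying on the bench at the plate's left end. Origin: its middle, on the bench. To be left alone.
- spare: Loose spare spring foot, 42 mm across, 44 mm tall, standing on the bench at the plate's right end; it has no tag and is not part of the check. Origin: centre of its underside. To be left alone.

How it is judged:
On the way, in this order (a step that is already met when the one before it is completed fails the run):
1. the left pad is pressed at least half-way (value of joint pad_left above 0.0055 m), for 0.1 s.
2. then the middle pad is pressed at least half-way (value of joint pad_mid above 0.0055 m), for 0.1 s.
3. then the right pad is pressed at least half-way (value of joint pad_right above 0.0055 m), for 0.1 s.
4. then a tag is pushed fully down (value of joint any of tag_left, tag_mid, tag_right above 0.0115 m), for 0.1 s.
At the end, for the whole second after the job is handed in: The tag of the softest foot is down by more than 11.5 of its 14 mm, the other two tags are down by less than 3 mm, and all three pads have sprung back (less than 2 mm down). The softest foot is the one whose hidden ballast bears on it with over 5.5 N (((value of joint tag_left above 0.0115 m and contact force between foot_left and anything else above 5.5 N and value of joint each of tag_mid, tag_right below 0.003 m) or (value of joint tag_mid above 0.0115 m and contact force between foot_mid and anything else above 5.5 N and value of joint each of tag_left, tag_right below 0.003 m) or (value of joint tag_right above 0.0115 m and contact force between foot_right and anything else above 5.5 N and value of joint each of tag_left, tag_mid below 0.003 m)) and value of joint each of pad_left, pad_mid, pad_right below 0.002 m); the robot touches nothing.
It fails at once if more than one tag is pushed down (value of joint each of tag_left, tag_mid above 0.005 m or value of joint each of tag_mid, tag_right above 0.005 m or value of joint each of tag_left, tag_right above 0.005 m).
It fails at once if a bystander is carried, lifted or shoved by more than 25 mm (distance of any of vial_a, vial_b, jar, beaker, wrench, spare from where it was at the start of the episode above 0.025 m).
It fails at once if a vial, the jar, the beaker or the spare foot is knocked over (angle between any of vial_a, vial_b, jar, beaker, spare's own z axis and vertical above 0.5 rad).
It also fails if it takes over 51 s, if anything falls off the work surface, if the arm or the gripper's body presses on something with over 40 N, if the wrist force passes 120 N, or if a joint passes its speed limit or range.

## Working session

There is one attempt and no reset: what is moved stays moved. The work goes in short steps, each a Python script; the robot and the scene stay as the last script left them, time stands still between calls to the robot, and variables do not carry over. Pictures are saved under pics/ and viewed, about 8 in all and at most 12, crops included, and the job is handed in when it is done.

```bash
mkdir -p pics
python3 - <<'E'
from plant import *
import cv2,numpy as np
for n in("top","scene"):
    p,d=get_image(n); c=get_calibration(n)
    np.savez(f"{n}.npz",p=p,d=d,K=c["intrinsics"],T=c["world_from_camera"])
    cv2.imwrite(f"pics/{n}0.png",cv2.resize(p[:,:,::-1],(800,600),interpolation=cv2.INTER_CUBIC))
    print(np.round(c["world_from_camera"],3))
o=observe();print(o)
E
```

```text
[[-0.03  -0.998  0.053  0.54 ]
 [-0.999  0.029 -0.013  0.059]
 [ 0.011 -0.053 -0.999  1.046]
 [ 0.     0.     0.     1.   ]]
[[-0.469  0.608 -0.641  1.15 ]
 [ 0.883  0.328 -0.335  0.324]
 [ 0.006 -0.723 -0.691  0.656]
 [ 0.     0.     0.     1.   ]]
{'time_s': 0.1, 'q': array([ 1.12789958e+00,  2.21149266e-01,  1.52751570e+00, -1.40832415e-05,
        1.39470346e+00, -1.26096660e-01]), 'joint_velocities': array([ 0.00022266,  0.00110822, -0.00380075, -0.00040155, -0.00140817,
        0.00151833]), 'joint_torque': array([ 9.14792072e-04, -4.98242998e+01, -3.90547299e+01, -2.33712481e-04,
        5.75785147e-03,  5.37752776e-07]), 'eef_pos': array([0.19444537, 0.59333557, 0.1956974 ]), 'tcp_rot': array([-1.68908748,  1.5690205 , -2.00588508]), 'ft_force': array([-0.01062959, -0.52424665, -0.17542318]), 'torque': array([0.03937456, 0.00339737, 0.00658969]), 'opening': 0.0853105752782018}
```

View pics/top0.png

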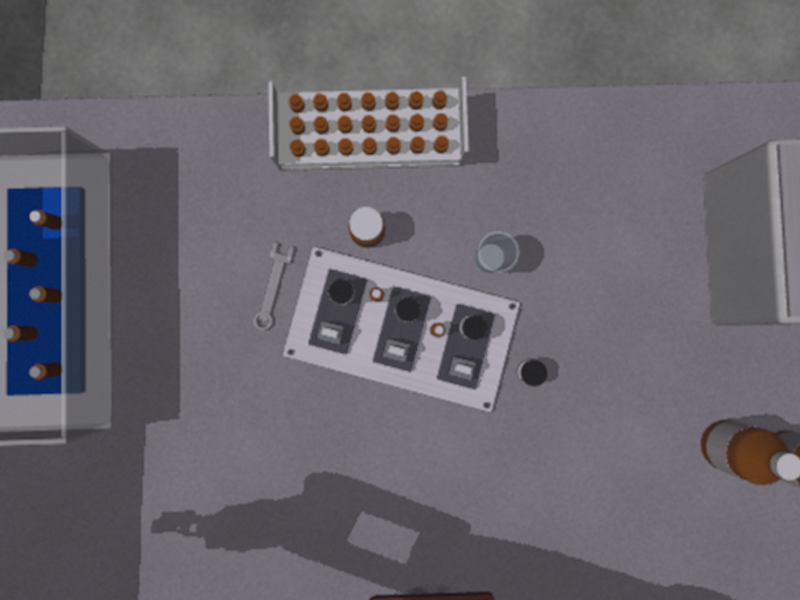

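View pics/scene0.png

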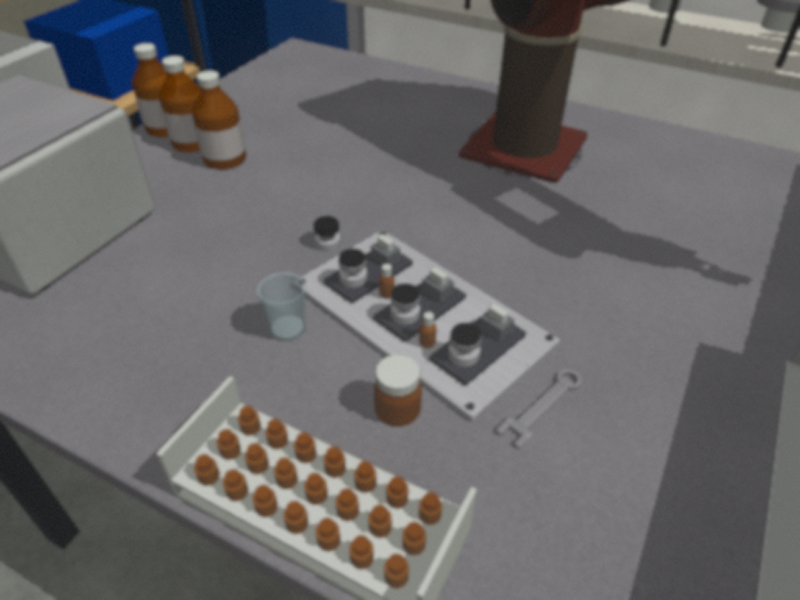

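The top view shows the pads at about (340,291), (408,308) and (475,325), and the tags at (331,331), (397,350) and (463,369), in 800x600 pixels. The vials are in the gaps at (377,294) and (438,329). I'll take an enlarged crop next, with positions computed and reprojected onto it.

```bash
cat > h.py <<'E'
import numpy as np,cv2
from scipy.optimize import least_squares
def load(n):
    z=np.load(n+".npz");return z["p"],z["d"],z["K"],z["T"]
def proj(K,T,P):
    c=(np.atleast_2d(P)-T[:3,3])@T[:3,:3]; u=c@K.T; return u[:,:2]/u[:,2:]
def ray(K,T,uv,z):
    r=T[:3,:3]@np.linalg.solve(K,[uv[0],uv[1],1]); return T[:3,3]+r*(z-T[2,3])/r[2]
M=np.array([[.032,.11,.066],[.032,0,.066],[.032,-.11,.066],[-.036,.11,.062],[-.036,0,.062],[-.036,-.11,.062]])
def world(s,M=M):
    c,q=np.cos(s[2]),np.sin(s[2]); return np.c_[s[0]+c*M[:,0]-q*M[:,1],s[1]+q*M[:,0]+c*M[:,1],M[:,2]]
E
python3 - <<'E'
from h import *
p,d,K,T=load("top")
uv=np.array([[340,291],[408,308],[475,325],[331,331],[397,350],[463,369]])*.64
W=np.array([ray(K,T,u,m[2]) for u,m in zip(uv,M)])
r=least_squares(lambda s:(world(s)-W)[:,:2].ravel(),[.5,.05,0])
print(r.x,np.round(r.fun.reshape(-1,2)*1e3,1)); print(np.round(world(r.x),3)); np.save("s.npy",r.x)
for u in uv:
    i,j=u.round().astype(int); z=d[j,i]; print(np.round((T@np.r_[z*np.linalg.solve(K,[i,j,1]),1])[:3],4))
x0,y0=175,150
im=cv2.resize(p[150:270,175:335,::-1],(800,600),interpolation=cv2.INTER_CUBIC)
cor=np.array([[a,b,.012] for a in(-.095,.095) for b in(-.18,.18)])
for q in proj(K,T,np.r_[world(r.x),world(r.x,cor)]): cv2.drawMarker(im,tuple(int(v) for v in ((q-[x0,y0]+.5)*5-.5)),(0,255,0),0,14,1)
cv2.imwrite("pics/c1.png",im)
p,d,K,T=load("scene")
q=proj(K,T,np.r_[world(r.x),world(r.x,cor)]);print(q.round(1))
im=cv2.resize(p[135:275,180:366,::-1],(797,600),interpolation=cv2.INTER_CUBIC)
for a in q: cv2.drawMarker(im,tuple(int(v) for v in ((a-[180,135]+.5)*600/140-.5)),(0,255,0),0,14,1)
cv2.imwrite("pics/c2.png",im)
E
```

```text
[ 0.53986012  0.03366015 -0.29124739] [[ 1.2 -1.2]
 [-0.3  0.2]
 [-1.9 -0.1]
 [-1.2  2.2]
 [ 0.3  0.4]
 [ 1.9 -1.5]]
[[ 0.602  0.13   0.066]
 [ 0.571  0.024  0.066]
 [ 0.539 -0.081  0.066]
 [ 0.537  0.149  0.062]
 [ 0.505  0.044  0.062]
 [ 0.474 -0.061  0.062]]
[0.6016 0.1301 0.0649]
[0.5711 0.0246 0.0663]
[ 0.5408 -0.0806  0.0676]
[0.5378 0.1466 0.0638]
[0.5051 0.0438 0.0625]
[ 0.4724 -0.059   0.0625]
[[297.1 212.8]
 [258.2 186.9]
 [224.  164.1]
 [317.9 197.8]
 [279.4 173.9]
 [245.3 152.7]
 [243.1 146.7]
 [357.5 216.8]
 [185.8 180.3]
 [301.3 266.9]]
```

View pics/c1.png

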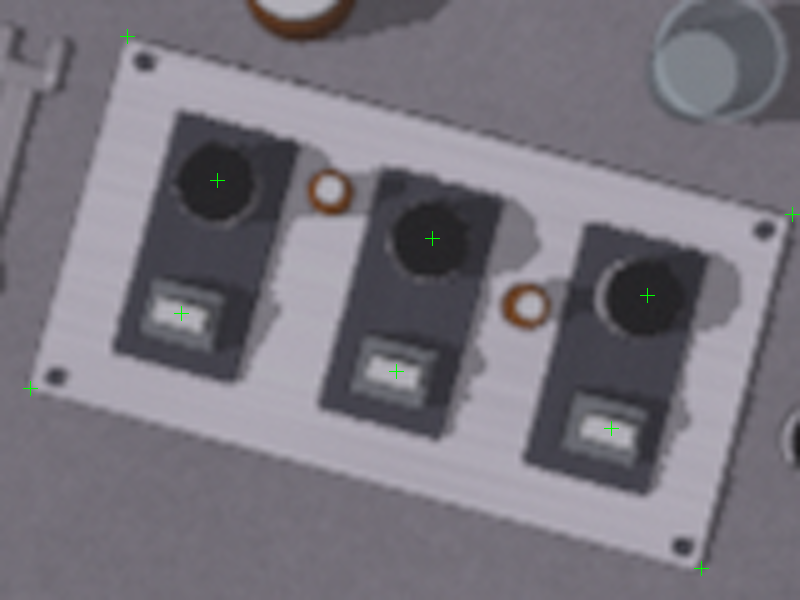

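View pics/c2.png

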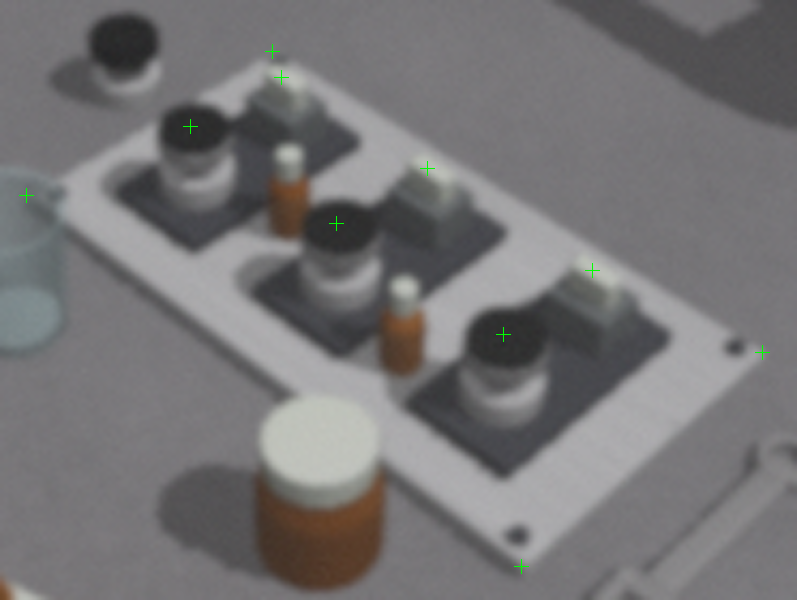

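The fit holds: heights by depth are within 2 mm and the residuals are 2 mm or less. In both crops the markers sit on the pads and tags. I'll press the left pad first and log force against depth.

```bash
cat >> h.py <<'E'
def press(i,depth=.009):
    from plant import move_l,hold,observe
    s=np.load("s.npy");P=world(s)[i]
    move_l([P[0],P[1],.085],feed=.1);hold(.3)
    f0=np.array(observe()["ft_force"]);out=[]
    for k in (.006,depth):
        hit=move_l([P[0],P[1],P[2]-k],feed=.03,max_force=35);hold(.35)
        F=[]
        for _ in range(4): o=observe();F.append(np.array(o["ft_force"])-f0);hold(.05)
        print(i,"cmd",k,"hit",hit,"true depth mm",round((P[2]-o["eef_pos"][2])*1e3,2),"xy err",np.round((o["eef_pos"]-P)[:2]*1e3,1),"F",np.mean(F,0).round(2))
    move_l([P[0],P[1],.1],feed=.1); print("t",observe()["time_s"])
E
python3 - <<'E'
from h import *
from plant import *
s=np.load("s.npy");P=world(s)[0];ori=[0,np.pi/2,s[2]]
for i in range(6):
    print(np.round(inverse_kinematics(list(world(s)[i][:2])+[.06],ori),2))
gripper_to(0,f_grip=40)
movep([P[0],P[1],.14],ori)
o=observe();print(o["time_s"],o["eef_pos"],o["tcp_rot"],o["opening"])
press(0)
E
```

```text
[ 0.08  0.33  1.66 -0.    1.15 -1.2 ]
[-0.1   0.23  1.79 -0.    1.13 -1.37]
[-0.29  0.17  1.85 -0.    1.12 -1.57]
[ 0.13  0.2   1.82 -0.    1.12 -1.15]
[-0.07  0.09  1.95 -0.    1.11 -1.35]
[-0.29  0.02  2.02 -0.    1.1  -1.57]
3.0833 [0.60193669 0.1308676  0.14015145] [1.32030318 1.57045062 1.03026547] -2.892640482068808e-05
0 cmd 0.006 hit False true depth mm 5.97 xy err [ 0. -0.] F [ 0.4   0.01 -0.17]
0 cmd 0.009 hit False true depth mm 8.97 xy err [ 0. -0.] F [ 0.58  0.29 -0.54]
t 7.0
```

There's almost no force at a nominal 9 mm, so either there was no contact or the sensor is off. I'll go down again and look.

Run:
```python
from h import *
from plant import *
s=np.load("s.npy");P=world(s)[0]
f0=observe()["ft_force"];print(f0)
move_l([P[0],P[1],.058],feed=.08,max_force=20);hold(.2)
o=observe();print(o["ft_force"],o["eef_pos"],o["opening"],o["joint_torque"].round(2))
p,d=get_image("scene");c=get_calibration("scene");K,T=c["intrinsics"],c["world_from_camera"]
np.savez("scene1.npz",p=p,d=d,K=K,T=T)
x0,y0=220,100
im=cv2.resize(p[y0:y0+150,x0:x0+200,::-1],(800,600),interpolation=cv2.INTER_CUBIC)
q=proj(K,T,o["eef_pos"])[0];print(q)
cv2.drawMarker(im,tuple(int(v) for v in (q-[x0,y0]+.5)*4),(0,255,0),0,14,1)
cv2.imwrite("pics/p1.png",im)
```

```text
[ 0.52570292  0.33720795 -1.29842046]
[ 0.27383923 -0.14249953 -0.01481717] [0.60273885 0.1299027  0.05882078] -3.914511864378119e-05 [ -0.   -50.76 -34.98  -0.    -0.     0.  ]
[296.69039172 215.44949535]
```

View pics/p1.png

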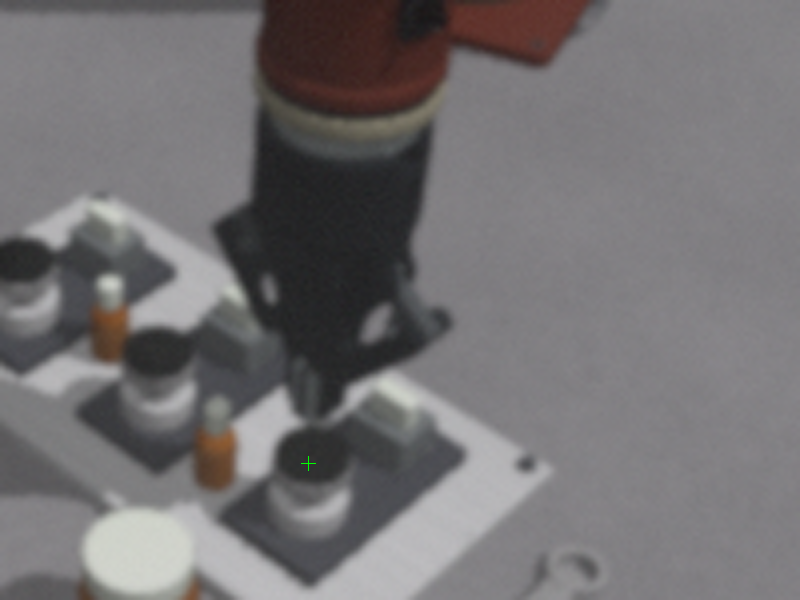

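The finger tips appear at about (315,415) in the crop, some 12 raw pixels above the commanded point at (308,463), and the pad is untouched. The reported TCP and the real tips disagree, so I'll measure the tips using depth.

Run:
```python
from h import *
p,d,K,T=load("scene1")
def w(i,j): return (T@np.r_[d[j,i]*np.linalg.solve(K,[i,j,1]),1])[:3]
print(K.round(1))
for r in range(190,212,2): print(r,[tuple((w(c,r)*1e3).round().astype(int).tolist()) for c in(293,296,298,300,303)])
# tool points cloud above 70 mm near gripper axis, by height
rr,cc=np.mgrid[130:215,270:336]; P=np.array([w(c,r) for r,c in zip(rr.ravel(),cc.ravel())])
for z in range(64,180,8):
    m=(abs(P[:,2]*1e3-z)<4)&(P[:,0]<.68)&(P[:,0]>.5); 
    if m.sum()>3: print(z,m.sum(),"x",P[m,0].min().round(3),P[m,0].max().round(3),"y",P[m,1].min().round(3),P[m,1].max().round(3))
```

```text
[[408.1   0.  256.9]
 [  0.  408.1 197.8]
 [  0.    0.    1. ]]
190 [(611, 120, 132), (607, 125, 130), (617, 132, 141), (618, 137, 145), (613, 141, 142)]
192 [(612, 121, 127), (614, 128, 132), (617, 133, 137), (617, 136, 138), (614, 141, 138)]
194 [(611, 121, 121), (613, 128, 126), (613, 132, 128), (611, 135, 128), (610, 141, 129)]
196 [(611, 121, 116), (615, 129, 122), (613, 132, 123), (611, 135, 123), (609, 141, 123)]
198 [(612, 122, 112), (614, 129, 117), (613, 132, 118), (612, 136, 119), (609, 141, 118)]
200 [(612, 122, 107), (615, 130, 113), (613, 133, 113), (611, 136, 112), (604, 140, 108)]
202 [(613, 123, 103), (614, 130, 107), (612, 133, 107), (613, 137, 109), (607, 141, 106)]
204 [(533, 94, 14), (614, 130, 101), (611, 133, 100), (613, 138, 104), (522, 113, 14)]
206 [(538, 96, 13), (587, 121, 68), (584, 124, 67), (583, 128, 68), (538, 119, 24)]
208 [(595, 117, 67), (593, 123, 68), (592, 127, 69), (587, 130, 66), (585, 135, 67)]
210 [(600, 120, 68), (599, 126, 69), (596, 129, 68), (593, 132, 67), (590, 138, 67)]
64 203 x 0.502 0.612 y 0.033 0.163
72 65 x 0.585 0.615 y 0.068 0.144
96 8 x 0.61 0.614 y 0.123 0.133
104 35 x 0.602 0.615 y 0.115 0.143
112 44 x 0.602 0.616 y 0.114 0.143
120 49 x 0.6 0.616 y 0.114 0.144
128 38 x 0.606 0.616 y 0.114 0.141
136 32 x 0.603 0.619 y 0.105 0.147
144 111 x 0.598 0.624 y 0.093 0.157
152 118 x 0.584 0.626 y 0.087 0.164
160 119 x 0.592 0.627 y 0.079 0.17
168 133 x 0.59 0.629 y 0.075 0.177
176 131 x 0.588 0.631 y 0.071 0.181
```

The tips are at z≈0.098 and the reported z is 0.059, with x and y correct. That means either a stale image and force or a 40 mm tool offset. A fresh picture will tell, followed by a small move.

```bash
cat >> h.py <<'E'
def tip():
    from plant import get_image,get_calibration,observe
    o=observe();p,d=get_image("scene");c=get_calibration("scene");K,T=c["intrinsics"],c["world_from_camera"]
    v,u=np.mgrid[0:384,0:512];Q=(np.c_[u.ravel(),v.ravel(),np.ones(u.size)]@np.linalg.inv(K).T)*d.reshape(-1,1)
    W=Q@T[:3,:3].T+T[:3,3];e=o["eef_pos"]
    m=(np.hypot(*(W[:,:2]-e[:2]).T)<.022)&(W[:,2]>.075)&(W[:,2]<.25)
    print("t",round(o["time_s"],2),"eef z",e[2].round(4),"tip z",np.sort(W[m,2])[:6].round(4),"F",o["ft_force"].round(2));return p
E
python3 - <<'E'
from h import *
from plant import *
s=np.load("s.npy");P=world(s)[0]
tip()
print(move_l([P[0],P[1],.070],feed=.1));hold(.2);tip()
E
```

```text
t 7.92 eef z 0.0587 tip z [0.0964 0.0969 0.0972 0.0985 0.0986 0.0988] F [ 0.3  -0.22  0.45]
False
t 8.44 eef z 0.0697 tip z [0.1052 0.108  0.1085 0.11   0.1101 0.1105] F [ 0.31  0.28 -0.35]
```

A fresh image gives the same gap and it follows the move, so the real tips stand about 38 mm above the reported TCP. I'll calibrate this by contact: find the pad's top with a guarded descent, then press relative to that.

```bash
cat >> h.py <<'E'
def read(f0,n=6):
    from plant import hold,observe
    F=[]
    for _ in range(n): o=observe();F.append(o["ft_force"]-f0);hold(.05)
    return o,np.mean(F,0)
def press2(i,depths=(.006,.009),zc=None):
    from plant import move_l,hold,observe
    s=np.load("s.npy");P=world(s)[i]
    move_l([P[0],P[1],.045],feed=.1);hold(.3)
    o,f0=read(0)
    if zc is None:
        hit=move_l([P[0],P[1],.018],feed=.015,max_force=2.5);o=observe();zc=o["eef_pos"][2]
        print("contact",hit,zc.round(4),(o["ft_force"]-f0).round(2))
        if not hit or not .022<zc<.034: return None
    for k in depths:
        hit=move_l([P[0],P[1],zc-k],feed=.03,max_force=30);hold(.3);o,F=read(f0)
        print(i,"cmd",k,"hit",hit,"z",o["eef_pos"][2].round(4),"F",F.round(2))
    move_l([P[0],P[1],.06],feed=.1);print("t",observe()["time_s"]);return zc
E
python3 - <<'E'
from h import *
press2(0)
E
```

```text
contact True 0.0289 [-0.   -0.11  3.16]
0 cmd 0.006 hit False z 0.0235 F [-2.21  0.08  6.14]
0 cmd 0.009 hit False z 0.0208 F [-2.56  0.1   8.06]
t 12.9083
```

The left pad is pressed about 8 mm and reads 6.1 N near half-way. Now the middle and right pads.

Run:
```python
from h import *
if press2(1) is not None: press2(2)
```

```text
contact True 0.0315 [-1.16  0.3   4.84]
1 cmd 0.006 hit False z 0.0269 F [-4.89  0.04 11.01]
1 cmd 0.009 hit False z 0.0241 F [-5.62 -0.28 13.06]
t 18.0667
contact True 0.0308 [-0.55 -0.24  5.49]
2 cmd 0.006 hit False z 0.0257 F [-3.29  0.73  8.47]
2 cmd 0.009 hit False z 0.023 F [-3.49  1.03 10.17]
t 23.2583
```

All three were pressed, and the readings agree with a common free top at reported z≈0.031 (tool offset 35 mm):

| Pad | Depth | Force | Expected |
|---|---|---|---|
| Left | 10.2 mm | 8.1 N | 8.0 N (softest) |
| Middle | 6.9 mm | 13.1 N | 13.0 N (firmest) |
| Right | 8.0 mm | 10.2 N | 10.2 N (next) |

The softest is the left foot, so I'll push its tag.

Run:
```python
from h import *
from plant import *
s=np.load("s.npy");P=world(s)[3];x,y=P[:2]
o=observe();move_l([o["eef_pos"][0],o["eef_pos"][1],.09]);move_l([x,y,.09],feed=.2);move_l([x,y,.04],feed=.12);hold(.3)
o,f0=read(0)
for z in (.022,.017,.0125,.0095):
    hit=move_l([x,y,z],feed=.025,max_force=22);hold(.15);o,F=read(f0,3)
    print(z,hit,o["eef_pos"].round(4),F.round(2))
    if hit: break
hold(.2)
move_l([x,y,.1],feed=.12)
o=observe()
movep([.40,.35,.2],[0,np.pi/2,s[2]]);print(observe()["time_s"])
for n,(x0,y0,w,h) in {"scene":(180,135,186,140),"top":(175,150,160,120)}.items():
    p,d=get_image(n);c=get_calibration(n);np.savez(n+"2.npz",p=p,d=d,K=c["intrinsics"],T=c["world_from_camera"])
    cv2.imwrite(f"pics/{n}2.png",cv2.resize(p[y0:y0+h,x0:x0+w,::-1],(797,600),interpolation=cv2.INTER_CUBIC))
for n in("top","top2"):
    p,d,K,T=load(n)
    for q in proj(K,T,world(s)):
        i,j=q.round().astype(int);print(n,[round(float((T@np.r_[np.median(d[j-1:j+2,i-1:i+2])*np.linalg.solve(K,[i,j,1]),1])[2]*1e3),1)])
```

```text
0.022 False [0.5369 0.1494 0.022 ] [0.51 0.18 0.06]
0.017 False [0.5367 0.1493 0.0168] [ 0.01 -0.66 -0.52]
0.0125 False [0.5374 0.1494 0.0133] [-2.51 -0.23  7.  ]
0.0095 True [0.5374 0.1494 0.0132] [-4.91 -0.67 10.59]
31.1417
top [65.9]
top [66.3]
top [67.3]
top [63.1]
top [62.2]
top [64.1]
top2 [66.5]
top2 [65.9]
top2 [65.9]
top2 [49.8]
top2 [60.9]
top2 [61.0]
```

View pics/scene2.png

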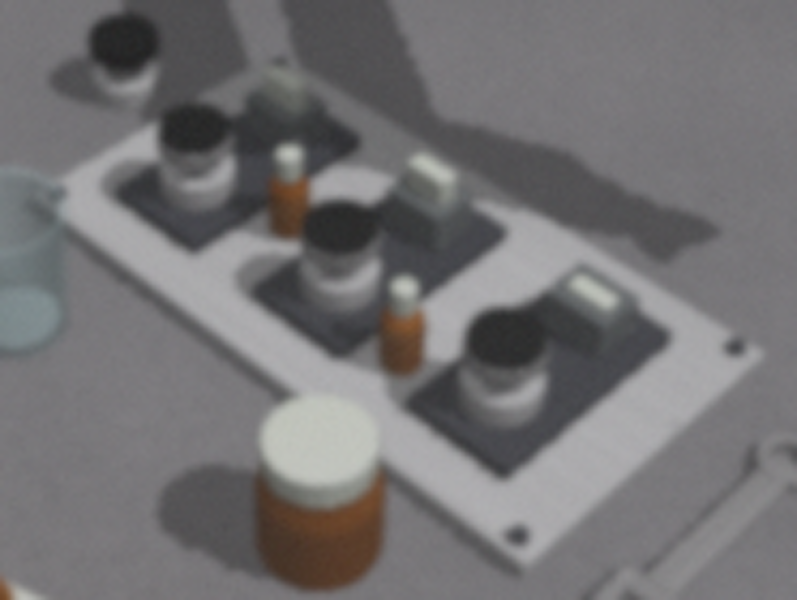

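The picture shows the left tag low at (595,292) and the other two up at (432,180) and (287,88). All pads are up, and the vials and jar are unmoved. I'll average some depth frames to confirm, then hand in.

Run:
```python
from h import *
from plant import *
s=np.load("s.npy");c=get_calibration("top");K,T=c["intrinsics"],c["world_from_camera"]
D=np.mean([get_image("top")[1] for _ in range(15)],0)
M2=M.copy();M2[3,2]=.048
h=[]
for q in proj(K,T,world(s,M2)):
    i,j=q.round().astype(int);h.append((T@np.r_[np.median(D[j-1:j+2,i-1:i+2])*np.linalg.solve(K,[i,j,1]),1])[2]*1e3)
print(np.round(h,1)); o=observe();print(o["time_s"],o["ft_force"].round(2))
if h[3]<50 and min(h[4:])>60 and min(h[:3])>64.5: job_done();print("done")
```

```text
[67.1 66.5 66.9 48.3 62.3 62.3]
31.9917 [ 0.34 -0.55  0.2 ]
the job is handed in; nothing more can be done
done
```

I pressed the left, middle and right pads in that order, found the left foot softest, pushed its tag fully down and handed the job in at 32.0 s. No verdict is reported.

- **Forces:** The left pad read 8.1 N at about 10 mm, the right 10.2 N at about 8 mm and the middle 13.1 N at about 7 mm. These match the softest, next and firmest springs.
- **Final check:** From averaged depth, the left tag's top is at 48.3 mm, which is its stop. The other two tags are at 62.3 mm and all pads at 66.5–67.1 mm, so they have sprung back. The vials and jar stand where they were, and the arm is clear at about zero force.
- **Tool offset:** The real finger tips stand about 35 mm above the reported TCP. My first two presses of the left pad therefore met only air. I corrected for this with depth measurements and guarded contact.
- **Disagreements:**
  - The contact heights found on the three pads differed by up to 2.6 mm. The depths above assume one common pad-top height of 0.031 m as reported.
  - The tag's 3 N of sliding friction barely showed in the held force readings, so I judged the tag fully down by the hard stop and the depth images.

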